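Close the dry joint and take a moisture reading

TASK

Dry-fit the joint on the gluing board: first slide the loose wooden blank along the board until its end butts tight against the end of the clamped blank, with no gap and the sides in line, and let go of it. Then lift the moisture gauge out of its wooden stand and hold it upright with its spring tip inside the pencilled ring on the blank you moved, pressing lightly so that the tip is pushed about half-way in and never ramming the wood, without opening the joint again. Finish while still holding it there, and leave everything else on the bench where it is.

Things in the scene. Friction and masses are not known exactly. Their poses are not given: they have to be found in the camera images.
- board: fixed gluing board of plywood, 130 mm (its x) by 320 mm (its y), 12 mm thick, lying flat on the bench, from y = -150 to +170 mm in its own frame. Origin: on the bench plane (underside), so its top is 12 mm higher. At its +y end a plain wooden blank 60 mm (x) by 100 mm (y) by 45 mm high is clamped for good under a batten that rises to 87 mm above the bench near that blank's far end
- joint_face (a point): the centre of the clamped blank's free end face (60 mm wide, 45 mm high), which looks to the board's -y; axes as the board's. It lies 60 mm to +y of the board's origin, 34.5 mm above the bench
- blank: the loose plain wooden blank, 60 mm (its x) by 100 mm (its y) by 45 mm high, about 0.2 kg, lying on the board with a gap to the clamped blank, a little askew; it slides with a few newtons and a push of about 10 N along the board closes the joint safely. Origin: centre of its underside. Its +y end is the one to butt against the clamped blank
- blank_center (a point): centre of the loose blank, half-way up (22.5 mm above the board's top); axes as the blank's. Grasp it here across its x (60 mm)
- blank_end (a point): centre of the loose blank's +y end face, 50 mm from its centre. The joint is closed when this point meets joint_face and the blank's y is parallel to the board's y
- ring_mark (a point): centre of the pencilled ring (21 mm across, dark line with a dot) on top of the loose blank, on its centre line, 22 mm to +y of its centre, 45 mm above its underside
- stand: fixed dark wooden block 80 x 80 x 80 mm with an upright square hole 30 mm wide through its middle, beside the board on the left or the right; the gauge hangs in it. Origin: centre of its underside
- gauge: moisture gauge, about 0.15 kg, standing upright, z up. From its origin, at the very end of the spring tip when that is fully out: steel tip 7 mm thick, from 22 to 70 mm a round barrel 20 mm across, 70 to 76 mm a collar 40 mm across that rests on the stand's top, 76 to 146 mm a grey grip 34 mm (x) by 28 mm (y). The origin starts 10 mm above the bench, so the gauge must be lifted 70 mm to clear the stand
- gauge_grip (a point): centre of the gauge's grip, half-way up it (35 mm above the collar), 111 mm above the fully-out tip; axes as the gauge's. Grasp here across y (28 mm) or x (34 mm)
- gauge_tip (a point): the end of the gauge's spring tip; it moves with the tip as that is pushed in
- plunger (a joint): how far the gauge's spring tip is pushed in, m: 0 fully out, 0.015 bottomed out. The spring gives 0.9 N at the start and 300 N/m: 3.2 N at half-way, 5.4 N at the bottom
- glue: bystander: white glue bottle, 56 mm across, 150 mm tall, standing to one side of the board; the stand is on the other side. Origin: centre of its underside
- sander: bystander: cork sanding block 60 x 100 x 30 mm, lying at the back left. Origin: centre of its underside
- cup: bystander: empty steel cup, 72 mm across, 90 mm tall, at the back right. Origin: centre of its underside
- square: bystander: try square lying near the robot on its left: dark wood stock 22 x 100 x 16 mm, 135 mm steel blade. Origin: underside of the stock's centre
- goblet: bystander: turned wooden goblet, 60 mm across, 110 mm tall, behind the board. Origin: centre of its underside
- jar: bystander: glass jar with steel lid, 70 mm across, 90 mm tall, behind the board. Origin: centre of its underside
- chisel: bystander: hand tool with wooden handle, 240 mm long, lying near the robot on its right. Origin: underside, along its length
There are look-alikes about, which are no part of the job. Leave any green look-alike of the blank alone.

How it is judged:
On the way, in this order (a step that is already met when the one before it is completed fails the run):
1. the loose blank is butted against the clamped one, in line, and let go, the gauge still in its stand (y of blank_end in the frame of joint_face between -0.003 and 0.003 m and x of blank_end in the frame of joint_face between -0.006 and 0.006 m and z of blank_end in the frame of joint_face between -0.003 and 0.003 m and angle between the y axis of blank_end and the y axis of joint_face, either way round below 0.04 rad and angle between blank_end's own z axis and vertical below 0.04 rad and contact force between blank and the fingers below 0.1 N and contact force between gauge and stand above 0.3 N), for 0.2 s.
2. the gauge, upright in the gripper, presses lightly inside the ring (horizontal distance between gauge_tip and ring_mark below 0.0085 m and value of joint plunger between 0.003 and 0.0135 m and angle between gauge_grip's own z axis and vertical below 0.1 rad and contact force between gauge and blank between 0.5 and 8 N and contact force between gauge and the fingers above 1 N and contact force between gauge and stand below 0.1 N and height (world z) of gauge_tip above 0.052 m), for 0.3 s.
At the end, for the whole second after the job is handed in: Blank flat, end within 3 mm of the clamped one, in line within 6 mm and 0.04 rad, not touched by fingers; gauge held by the fingers only, upright within 0.1 rad, tip within 8.5 mm of the ring's centre, pushed in 3 to 13.5 mm, pressing on the blank with 0.5 to 8 N; both at rest (all of step 2 and y of blank_end in the frame of joint_face between -0.003 and 0.003 m and x of blank_end in the frame of joint_face between -0.006 and 0.006 m and z of blank_end in the frame of joint_face between -0.003 and 0.003 m and angle between the y axis of blank_end and the y axis of joint_face, either way round below 0.04 rad and angle between blank_end's own z axis and vertical below 0.04 rad and contact force between blank and the fingers below 0.1 N and linear speed of each of gauge, blank below 0.02 m/s); the arm keeps its last pose, push and grip.
It fails at once if the gauge is rammed against the wood (over 15 N) (contact force between gauge and blank above 15 N).
It fails at once if a bystander is pushed more than 30 mm from its place (distance of any of glue, sander, cup, square, goblet, jar, chisel from where it was at the start of the episode above 0.03 m).
It also fails if it takes over 51 s, if anything falls off the work surface, if the arm or the gripper's body presses on something with over 40 N, if the wrist force passes 120 N, or if a joint passes its speed limit or range.

ROBOT

A 6-joint arm with a two-finger parallel gripper is mounted at the origin on the work surface. World frame = base frame: x ahead of the robot, y to its left, z up, the work surface at z = 0. Lengths are in m, angles in rad, forces in N, time in s.
With the tool pointing down it reaches from about 0.35 to 0.85 m from the base axis. Payload 8.1 kg.
Tool frame: the origin (TCP) lies at the very end of the fingers, on their centre line; the grasp point (between the pads) lies 19 mm behind it (robot.pinch_z is the distance from the TCP to the grasp point, in m); x points along the fingers, z is the direction in which the jaws open and shut, and the axes are right-handed (so a half turn about x gives the same grasp; the last joint's range is limited). The gripper opens to 93 mm and grips with 3 to 60 N. Pads are 15 mm wide; open, the fingers measure 128 mm over their backs; the gripper's body (75 mm by 188 mm) begins 65 mm behind the grasp point.
Start: joints at [1.225, 0.13, 1.488, -0, 1.523, -0.085], TCP at [0.155, 0.58, 0.219] pointing down, gripper open.
Joint ranges: [-2.96, 2.96], [-0.89, 2.26], [0.02, 2.5], [-1.34, 4.48], [0, 2.73], [-2.66, 2.66]. Speed limits (rad/s): [2.39, 2.39, 2.79, 3.14, 3.14, 3.14].

INTERFACE

Orientations are given as a rotation vector (axis times angle).
In Python, from plant import robot, optics, ticket gives the robot as it stands.
- The arm moves only by the tool jog_arm, never from a script. Its argument "targets" is a list of rows, each a list of 7 numbers: the shift along the tool's x, y, z in cm, then the turn, a rotation vector about the tool's x, y, z in degrees, then the closure, from 0 (fully open) to 1 (shut). In form: [[dx, dy, dz, ax, ay, az, grip], ...]. A call has 1 to 5 rows; each row is the pose to reach, as a shift and turn from the pose measured when the call began, along the tool's axes at that moment; what a row does not reach only later rows make up. A row lasts 1/8 s, in which the tool goes at most 62.5 mm and 10.7 degrees, less where a joint would pass 70% of its speed; a pose out of reach is approached as far as the arm can. A call with a gripper value outside its range is refused whole. The fingers move at their own pace and stop on an object; "squeeze" is the grip in N (left out, the last holds). Time passes only in rows, so rows that repeat a pose let the fingers close. It gives the time, the measured TCP pose, the force and the opening at its end, in the units of the state.
- robot.read_state(): the state, without advancing time (a new reading comes with each control period).
- optics.read_camera(name): name is "scene" or "top"; returns a dict with "frame" (480x640x3 uint8, red, green, blue), "vertical_fov" (degrees; the focal length in pixels is half the picture's height over the tangent of half this angle, whatever the lens; pixels are square), "cx", "cy" (the principal point, pixels), "R" (3x3) and "t" (3): a world point X has camera coordinates R X + t. Camera axes: x right, y down, z forward; pixel columns grow to the right and rows downward; lengths in m; the calibration is good to about 2 mm. A picture is of the moment at which its call begins. There is no depth.
- ticket.close_job(): hands the job in, once; it reports no verdict.
The state is a dict: "t": time; "q": joint angles; "dq": joint speeds; "joint_torque": joint torques, N m; "tool_pos": TCP position; "orientation": TCP orientation; "force": force on the tool from outside, world axes, zero at the start; "wrist_torque": the same for the moment, N m; "opening": finger opening in m.
Only numpy, scipy, OpenCV 4.12 (cv2) and the standard library are available. Lean on these libraries where they do the work, as an engineer would, in place of code of your own. Each camera call takes 0.05 s, during which the arm holds its last target.

## Working session

There is one attempt and no reset: what is moved stays moved. The work goes in short steps, Python scripts to look and compute and a tool call to move; the robot and the scene stay as the last step left them, time stands still between calls to the robot, and variables do not carry over. Pictures are saved under pics/ and viewed, and the job is handed in when it is done.

Besides the shell and the picture viewer there is one more tool, called after "Emit:" in YAML: its name, and indented under it one key for each argument. jog_arm: Moves the arm, as the interface text tells. Its arguments: {"type":"object","properties":{"targets":{"type":"array"},"squeeze":{"type":"number"}},"required":["targets"]}

```bash
mkdir -p pics; ls
python3 - <<'E'
from plant import robot, optics, ticket
import cv2
print(robot.read_state())
for n in ["scene","top"]:
    c=optics.read_camera(n); cv2.imwrite(f"pics/{n}0.png",c["frame"][:,:,::-1]); print(n,{k:v for k,v in c.items() if k!="frame"})
E
```

```text
pics
{'t': 0.0, 'q': array([ 1.22463760e+00,  1.31146910e-01,  1.48928060e+00, -4.98788017e-06,
        1.52301190e+00, -8.53933580e-02]), 'dq': array([-5.30705019e-04,  1.26712515e-03, -2.24743078e-03,  1.17801120e-03,
       -8.84247779e-06,  1.20027647e-04]), 'joint_torque': array([-1.16245898e-03, -5.59836924e+01, -4.91764820e+01,  7.66250677e-02,
        3.49931500e-02, -2.02361502e-04]), 'tool_pos': array([0.15447218, 0.57917788, 0.21759525]), 'orientation': array([-1.01605135,  1.32293569,  1.0143845 ]), 'force': array([ 0.23094019,  0.65180197, -0.1894922 ]), 'wrist_torque': array([ 0.03179423, -0.0451944 , -0.03711567]), 'opening': 0.09305076121874638}
scene {'vertical_fov': 55.00690981280975, 'cx': 313.7923892903726, 'cy': 231.56547715797157, 'R': array([[-0.88477472,  0.46596643, -0.00699872],
       [ 0.39081083,  0.73372156, -0.55580533],
       [-0.25385152, -0.49449768, -0.83128302]]), 't': array([ 0.4836853 , -0.17541956,  1.32256071])}
top {'vertical_fov': 51.00402476942778, 'cx': 312.07747548260875, 'cy': 242.84388192239805, 'R': array([[-0.01782943, -0.99961225,  0.02138849],
       [-0.98790092,  0.01431636, -0.15442415],
       [ 0.15405806, -0.02388301, -0.98777311]]), 't': array([-0.01169619,  0.5538472 ,  1.10903289])}
```

View pics/scene0.png

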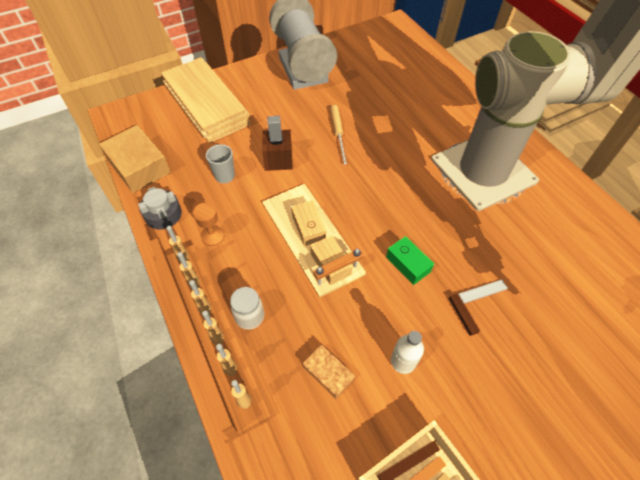

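View pics/top0.png

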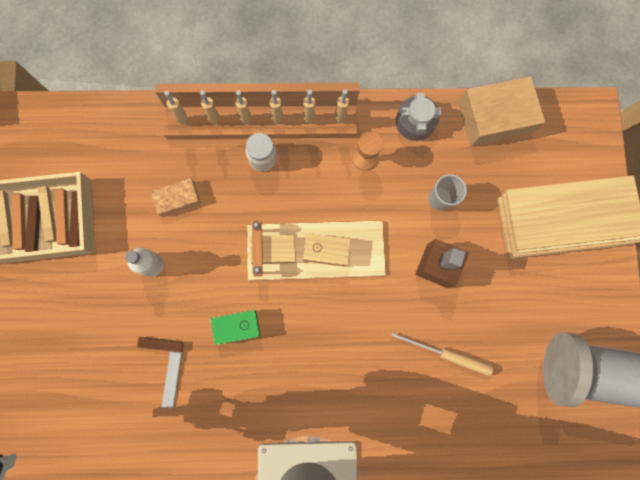

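Run:
```python
import cv2
t=cv2.imread("pics/top0.png"); s=cv2.imread("pics/scene0.png")
cv2.imwrite("pics/c1.png",cv2.resize(t[205:295,235:395],None,fx=5,fy=5,interpolation=cv2.INTER_CUBIC))
cv2.imwrite("pics/c2.png",cv2.resize(s[180:300,255:375],None,fx=5,fy=5,interpolation=cv2.INTER_CUBIC))
a=cv2.resize(t[225:305,405:485],None,fx=5,fy=5,interpolation=cv2.INTER_CUBIC)
b=cv2.resize(s[105:185,245:325],None,fx=5,fy=5,interpolation=cv2.INTER_CUBIC)
cv2.imwrite("pics/c3.png",cv2.hconcat([a,b]))
```

```text
(no output)
```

View pics/c1.png

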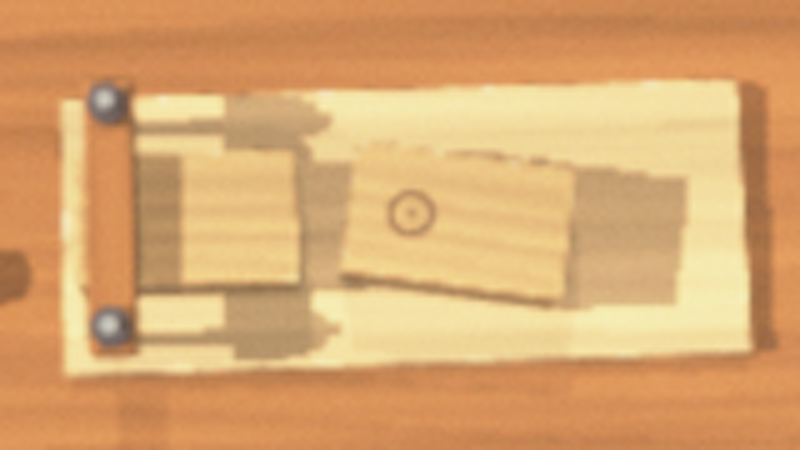

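View pics/c2.png

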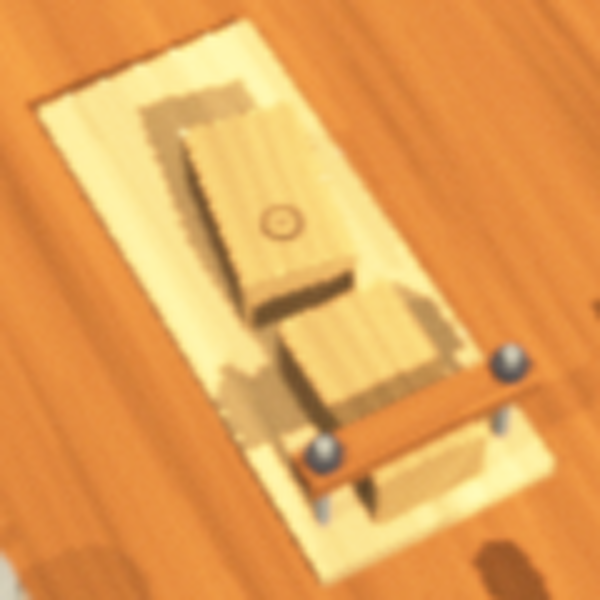

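View pics/c3.png

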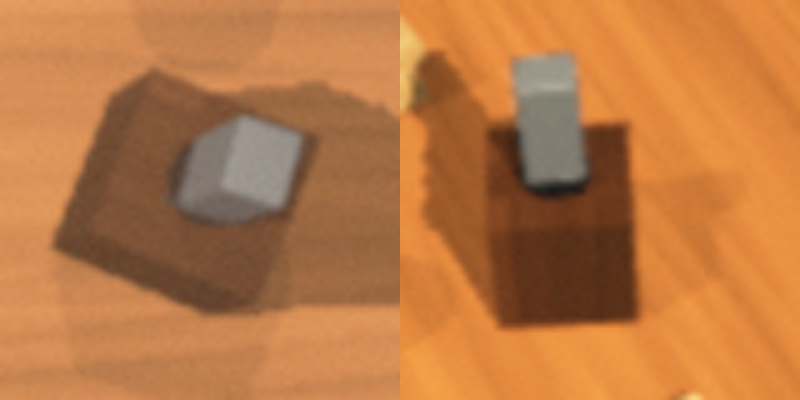

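```bash
cat > h.py <<'E'
import numpy as np, cv2
from plant import robot, optics, ticket
from scipy.spatial.transform import Rotation as Ro
CAM={}
def cam(n):
    c=optics.read_camera(n); c["f"]=240/np.tan(np.radians(c["vertical_fov"]/2)); return c
def ray(c,p,z):
    d=np.array([(p[0]-c["cx"])/c["f"],(p[1]-c["cy"])/c["f"],1.]); R=c["R"]; o=-R.T@c["t"]; d=R.T@d
    return o+d*(z-o[2])/d[2]
def proj(c,X):
    x=c["R"]@np.array(X)+c["t"]; return np.array([c["cx"],c["cy"]])+c["f"]*x[:2]/x[2]
def crop(p,off,k=5): return [(p[0]+.5)/k-.5+off[0],(p[1]+.5)/k-.5+off[1]]
E
python3 - <<'E'
from h import *
np.set_printoptions(precision=4,suppress=True)
T=cam("top");S=cam("scene")
def show(name,c,off,pts,z):
    P=np.array([ray(c,crop(p,off),z) for p in pts]); print(name,P[:,:2].tolist().__repr__() if 0 else P[:,:2].round(4).tolist(),"mean",P.mean(0)); return P
def sides(P): print("  sides",[round(float(np.linalg.norm(P[i]-P[i-1])),4) for i in range(len(P))],"ang",[round(float(np.degrees(np.arctan2(*(P[i]-P[i-1])[[1,0]]))),1) for i in range(len(P))])
ot=(235,205);os_=(255,180)
sides(show("boardT",T,ot,[(62,100),(738,80),(752,352),(66,375)],.012))
sides(show("boardS",S,os_,[(38,108),(245,20),(553,463),(325,582)],.012))
sides(show("looseT",T,ot,[(358,145),(576,172),(560,298),(343,272)],.057))
sides(show("looseS",S,os_,[(182,132),(285,102),(353,268),(248,303)],.057))
show("ringT",T,ot,[(411,213)],.057);show("ringS",S,os_,[(283,222)],.057)
sides(show("endT",T,ot,[(296,150),(300,284)],.057));sides(show("endS",S,os_,[(280,328),(400,283)],.057))
sides(show("gT",T,(405,225),[(243,114),(303,133),(285,210),(222,190)],.156))
sides(show("gS",S,(245,105),[(113,62),(174,53),(178,86),(116,94)],.156))
sides(show("stT",T,(405,225),[(155,70),(317,135)],.08))
sides(show("stS",S,(245,105),[(90,127),(228,125),(237,228),(97,233)],.08))
st=robot.read_state();print(Ro.from_rotvec(st["orientation"]).as_matrix())
E
```

```text
boardT [[0.6042, 0.1314], [0.6095, -0.189], [0.4799, -0.1905], [0.4743, 0.1293]] mean [ 0.542  -0.0297  0.012 ]
  sides [0.1299, 0.3204, 0.1296, 0.3198] ang [0.9, -89.1, -179.4, 91.0]
boardS [[0.6063, -0.1871], [0.4791, -0.1892], [0.4736, 0.1313], [0.6024, 0.1355]] mean [ 0.5403 -0.0274  0.012 ]
  sides [0.3226, 0.1273, 0.3205, 0.1288] ang [-89.3, -179.1, 91.0, 1.8]
looseT [[0.5728, -0.0074], [0.559, -0.1061], [0.5017, -0.0972], [0.5149, 0.0003]] mean [ 0.5371 -0.0526  0.057 ]
  sides [0.0584, 0.0997, 0.058, 0.0984] ang [-7.6, -98.0, 171.2, 82.2]
looseS [[0.5575, -0.1043], [0.5018, -0.0966], [0.5201, 0.0108], [0.5752, 0.0047]] mean [ 0.5386 -0.0464  0.057 ]
  sides [0.1104, 0.0563, 0.1089, 0.0555] ang [-99.2, 172.1, 80.3, -6.3]
ringT [[0.5413, -0.0308]] mean [ 0.5413 -0.0308  0.057 ]
ringS [[0.5378, -0.03]] mean [ 0.5378 -0.03    0.057 ]
endT [[0.5709, 0.0208], [0.5098, 0.0197]] mean [0.5404 0.0202 0.057 ]
  sides [0.0612, 0.0612] ang [1.0, -179.0]
endS [[0.568, 0.0248], [0.5039, 0.0294]] mean [0.536  0.0271 0.057 ]
  sides [0.0643, 0.0643] ang [-4.1, 175.9]
gT [[0.5222, -0.3103], [0.5139, -0.3348], [0.482, -0.3253], [0.4907, -0.2996]] mean [ 0.5022 -0.3175  0.156 ]
  sides [0.0333, 0.0259, 0.0333, 0.0271] ang [-18.7, -108.7, 163.3, 71.3]
gS [[0.5114, -0.3306], [0.4798, -0.3215], [0.4888, -0.2977], [0.5202, -0.3077]] mean [ 0.5001 -0.3144  0.156 ]
  sides [0.0245, 0.0329, 0.0254, 0.0329] ang [-110.9, 163.9, 69.4, -17.7]
stT [[0.5534, -0.2955], [0.5231, -0.3663]] mean [ 0.5383 -0.3309  0.08  ]
  sides [0.0771, 0.0771] ang [66.8, -113.2]
stS [[0.5164, -0.3678], [0.4467, -0.3322], [0.4774, -0.2584], [0.5467, -0.2912]] mean [ 0.4968 -0.3124  0.08  ]
  sides [0.0824, 0.0782, 0.08, 0.0766] ang [-111.6, 153.0, 67.4, -25.4]
[[-0.0004 -0.9662  0.2578]
 [-0.0011  0.2578  0.9662]
 [-1.      0.0001 -0.0012]]
```

```bash
cat >> h.py <<'E'
def go(pos,ang):
    "row (cm,deg) to TCP pos with tool down and jaw direction at ang deg"
    s=robot.read_state(); R=Ro.from_rotvec(s["orientation"]).as_matrix()
    a=np.radians(ang); z=np.array([np.cos(a),np.sin(a),0]); x=np.array([0,0,-1.]); Rt=np.c_[x,np.cross(z,x),z]
    d=R.T@(np.array(pos)-s["tool_pos"])*100; w=np.degrees(Ro.from_matrix(R.T@Rt).as_rotvec())
    print("t",round(s["t"],2),"pos",s["tool_pos"].round(4),"F",s["force"].round(2),"op",round(s["opening"],4),"jaw",round(float(np.degrees(np.arctan2(R[1,2],R[0,2]))),2),"tilt",round(float(np.degrees(np.arccos(-R[2,0]))),2))
    print("row",d.round(2),w.round(1))
E
python3 -c "
from h import *
go([.537,-.052,.2],-8)"
```

```text
t 0.2 pos [0.1546 0.5794 0.218 ] F [-0.34 -0.73 -0.26] op 0.093 jaw 75.06 tilt 0.07
row [  1.85 -53.23 -51.14] [83.1 -0.1  0. ]
```

Emit:
jog_arm:
  targets:
    - [1.8,-53.2,-51.1,83,0,0,0]
    - [1.8,-53.2,-51.1,83,0,0,0]
    - [1.8,-53.2,-51.1,83,0,0,0]
    - [1.8,-53.2,-51.1,83,0,0,0]
    - [1.8,-53.2,-51.1,83,0,0,0]

```text
t: 0.82
tool_pos: [0.3171, 0.3107, 0.2109]
orientation: [-0.288, 1.551, 0.287]
force: [0.7, -0.0, 0.2]
opening: 0.093
```

```bash
python3 -c "
from h import *
go([.537,-.052,.2],-8)"
```

```text
t 0.82 pos [0.3171 0.3107 0.2109] F [ 0.71 -0.03  0.23] op 0.093 jaw 21.01 tilt 0.04
row [  1.12 -41.75   7.52] [29.  0.  0.]
```

Emit:
jog_arm:
  targets:
    - [1.1,-41.8,7.5,29,0,0,0]
    - [1.1,-41.8,7.5,29,0,0,0]
    - [1.1,-41.8,7.5,29,0,0,0]
    - [1.1,-41.8,7.5,29,0,0,0]
    - [1.1,-41.8,7.5,29,0,0,0]

```text
t: 1.45
tool_pos: [0.4788, 0.0431, 0.2032]
orientation: [0.109, 1.567, -0.11]
force: [1.4, 0.6, 0.3]
opening: 0.093
```

```bash
python3 -c "
from h import *
go([.537,-.052,.12],-8)"
```

```text
t 1.45 pos [0.4788 0.0431 0.2032] F [1.43 0.56 0.27] op 0.093 jaw -8.0 tilt 0.07
row [ 8.33 -8.6   7.08] [-0.   0.1  0. ]
```

Emit:
jog_arm:
  targets:
    - [3,-8.6,7.1,0,0,0,0]
    - [8.3,-8.6,7.1,0,0,0,0]
    - [8.3,-8.6,7.1,0,0,0,0]
    - [8.3,-8.6,7.1,0,0,0,0]
    - [8.3,-8.6,7.1,0,0,0,0]

```text
t: 2.08
tool_pos: [0.5375, -0.0515, 0.1213]
orientation: [0.109, 1.566, -0.11]
force: [-0.4, -0.0, -0.2]
opening: 0.0931
```

Run:
```python
from h import *
go([.537,-.052,.018],-8)
t=cam("top")["frame"][:,:,::-1]; s=cam("scene")["frame"][:,:,::-1]
cv2.imwrite("pics/d1.png",cv2.hconcat([cv2.resize(f,None,fx=3,fy=3,interpolation=cv2.INTER_CUBIC) for f in (t[190:310,255:385],s[160:280,245:375])]))
```

```text
t 2.08 pos [ 0.5375 -0.0515  0.1213] F [-0.4  -0.01 -0.23] op 0.0931 jaw -7.99 tilt 0.12
row [10.33 -0.05 -0.06] [0.  0.1 0. ]
```

View pics/d1.png

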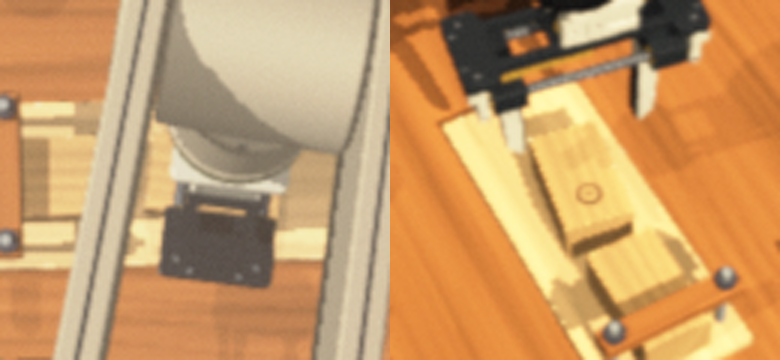

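The scene crop shows the open fingers (about (510,130) and (645,90)) either side of the loose blank. The top view is partly hidden by the arm. Next I descend and close.

Emit:
jog_arm:
  targets:
    - [5,0,0,0,0,0,0]
    - [10.3,0,0,0,0,0,0]
    - [10.3,0,0,0,0,0,0]
    - [10.3,0,0,0,0,0,0]
    - [10.3,0,0,0,0,0,0]

```text
t: 2.8
tool_pos: [0.5405, -0.0516, 0.0221]
orientation: [0.108, 1.56, -0.109]
force: [-0.6, -0.1, 0.3]
opening: 0.093
```

Emit:
jog_arm:
  targets:
    - [0,0,0,0,0,0,0.45]
    - [0,0,0,0,0,0,0.45]
    - [0,0,0,0,0,0,0.45]
    - [0,0,0,0,0,0,0.45]
    - [0,0,0,0,0,0,0.45]
  squeeze: 10

```text
t: 3.42
tool_pos: [0.5399, -0.0515, 0.0219]
orientation: [0.108, 1.561, -0.109]
force: [-4.1, 0.5, 4.9]
opening: 0.0597
```

```bash
python3 -c "
from h import *
go([.5410,-.035,.018],1)"
```

```text
t 3.42 pos [ 0.5399 -0.0515  0.0219] F [-4.15  0.49  4.91] op 0.0597 jaw -7.92 tilt 0.39
row [ 0.39  1.65 -0.12] [-8.9  0.4  0.1]
```

Emit:
jog_arm:
  targets:
    - [0,0.4,0,-3,0,0,0.45]
    - [0,0.8,0,-6,0,0,0.45]
    - [0,1.2,-0.1,-8.9,0,0,0.45]
    - [0,1.2,-0.1,-8.9,0,0,0.45]
    - [0,1.2,-0.1,-8.9,0,0,0.45]

```text
t: 4.05
tool_pos: [0.5409, -0.0395, 0.022]
orientation: [-0.014, 1.563, 0.012]
force: [1.4, 1.1, 1.1]
opening: 0.06
```

```bash
python3 -c "
from h import *
go([.5410,-.0286,.021],1)"
```

```text
t 4.05 pos [ 0.5409 -0.0395  0.022 ] F [1.36 1.07 1.14] op 0.06 jaw 0.92 tilt 0.42
row [0.09 1.09 0.03] [-0.1  0.4  0.1]
```

Emit:
jog_arm:
  targets:
    - [0,0.4,0,0,0,0,0.45]
    - [0,0.8,0,0,0,0,0.45]
    - [0,0.8,0,0,0,0,0.45]

```text
t: 4.42
tool_pos: [0.5407, -0.0311, 0.0219]
orientation: [-0.013, 1.564, 0.012]
force: [-0.5, -0.3, 1.2]
opening: 0.0602
```

Emit:
jog_arm:
  targets:
    - [0,0.2,0,0,0,0,0.45]
    - [0,0.3,0,0,0,0,0.45]
    - [0,0.3,0,0,0,0,0.45]

```text
t: 4.8
tool_pos: [0.5406, -0.0281, 0.0219]
orientation: [-0.014, 1.564, 0.012]
force: [0.6, -1.8, 1.7]
opening: 0.0595
```

Emit:
jog_arm:
  targets:
    - [0,0.15,0,0,0,0,0.45]
    - [0,0.25,0,0,0,0,0.45]
    - [0,0.25,0,0,0,0,0.45]

```text
t: 5.18
tool_pos: [0.5408, -0.0277, 0.022]
orientation: [-0.016, 1.563, 0.009]
force: [1.8, -11.6, -0.2]
opening: 0.0598
```

Run:
```python
from h import *
go([.5410,-.0286,.021],1)
t=cam("top")["frame"][:,:,::-1]; s=cam("scene")["frame"][:,:,::-1]
cv2.imwrite("pics/d2.png",cv2.hconcat([cv2.resize(f,None,fx=3,fy=3,interpolation=cv2.INTER_CUBIC) for f in (t[190:310,235:365],s[170:290,265:395])]))
```

```text
t 5.17 pos [ 0.5408 -0.0277  0.022 ] F [  1.78 -11.6   -0.24] op 0.0598 jaw 0.9 tilt 0.5
row [ 0.1  -0.09  0.02] [-0.1  0.4  0.2]
```

View pics/d2.png

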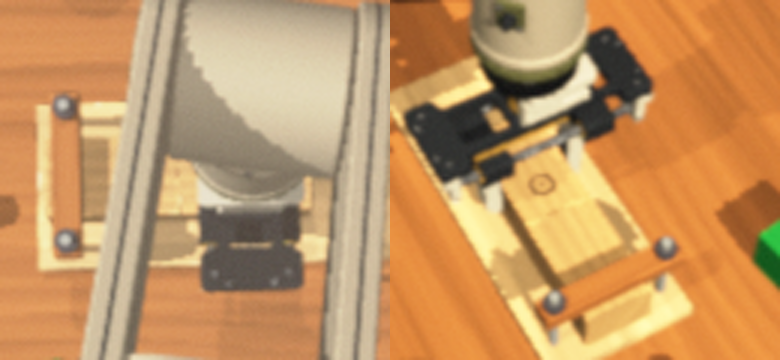

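The joint reads closed: contact at -11.6 N along y, and no gap visible in the scene crop. Next I let go and rise.

Emit:
jog_arm:
  targets:
    - [0,0.1,0,0,0,0,0.15]
    - [0,0.1,0,0,0,0,0.0]
    - [0,0,0,0,0,0,0.0]
    - [0,0,0,0,0,0,0.0]
    - [0,0,0,0,0,0,0.0]

```text
t: 5.9
tool_pos: [0.5408, -0.0275, 0.022]
orientation: [-0.016, 1.563, 0.009]
force: [0.2, 0.2, 0.5]
opening: 0.0927
```

Emit:
jog_arm:
  targets:
    - [-4,0,0,0,0,0,0]
    - [-9,0,0,0,0,0,0]
    - [-15,0,0,0,0,0,0]
    - [-20,0,0,0,0,0,0]
    - [-20,0,0,0,0,0,0]

```text
t: 6.52
tool_pos: [0.5422, -0.0271, 0.2279]
orientation: [-0.017, 1.554, 0.008]
force: [0.6, 1.0, -0.0]
opening: 0.0932
```

```bash
python3 -c "
from h import *
go([.501,-.316,.215],-18)"
```

```text
t 6.53 pos [ 0.5422 -0.0271  0.2279] F [ 0.65  0.99 -0.01] op 0.0932 jaw 0.91 tilt 1.03
row [  1.37 -28.82  -4.6 ] [18.9  1.   0.2]
```

Emit:
jog_arm:
  targets:
    - [1.3,-28.8,-4.6,18.9,1,0.2,0]
    - [1.3,-28.8,-4.6,18.9,1,0.2,0]
    - [1.3,-28.8,-4.6,18.9,1,0.2,0]
    - [1.3,-28.8,-4.6,18.9,1,0.2,0]
    - [1.3,-28.8,-4.6,18.9,1,0.2,0]

```text
t: 7.15
tool_pos: [0.4996, -0.3181, 0.214]
orientation: [0.249, 1.558, -0.247]
force: [1.0, -0.6, 0.4]
opening: 0.0931
```

Run:
```python
from h import *
go([.501,-.316,.102],-18)
t=cam("top")["frame"][:,:,::-1]; s=cam("scene")["frame"][:,:,::-1]
cv2.imwrite("pics/d3.png",cv2.hconcat([cv2.resize(f,None,fx=3,fy=3,interpolation=cv2.INTER_CUBIC) for f in (t[190:310,235:365],s[170:290,265:395])]))
cv2.imwrite("pics/d4.png",cv2.resize(s[60:200,230:370],None,fx=4,fy=4,interpolation=cv2.INTER_CUBIC))
```

```text
t 7.15 pos [ 0.4996 -0.3181  0.214 ] F [ 1.05 -0.57  0.35] op 0.0931 jaw -18.09 tilt 0.12
row [11.2   0.23  0.08] [-0.1 -0.1 -0.1]
```

View pics/d3.png

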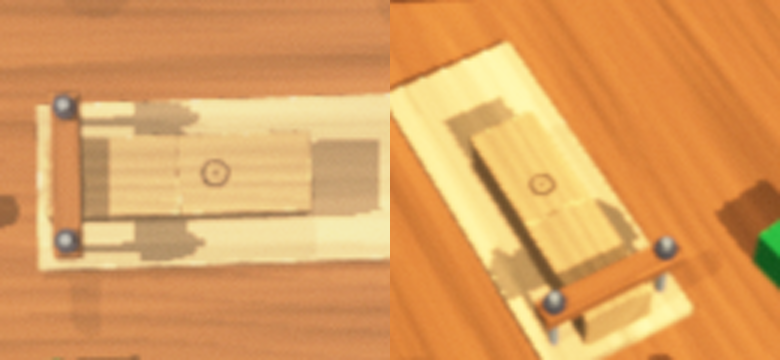

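View pics/d4.png

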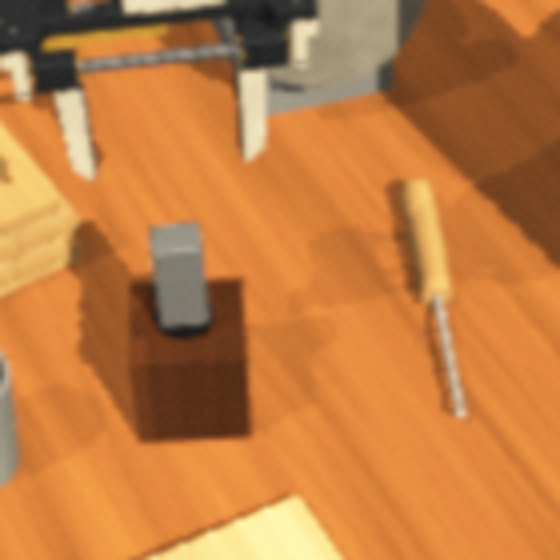

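The blank is flush and in line (joint line at about (180,175), ring at (215,172) in the top crop). The fingers are centred over the gauge grip, so I descend.

Emit:
jog_arm:
  targets:
    - [3,0.2,0.1,0,0,0,0]
    - [7,0.2,0.1,0,0,0,0]
    - [10,0.2,0.1,0,0,0,0]
    - [11.2,0.2,0.1,0,0,0,0]
    - [11.2,0.2,0.1,0,0,0,0]

```text
t: 7.88
tool_pos: [0.5, -0.3168, 0.1007]
orientation: [0.251, 1.56, -0.248]
force: [0.4, 0.0, 0.1]
opening: 0.0932
```

Run:
```python
from h import *
go([.501,-.316,.102],-18)
T=cam("top");S=cam("scene")
def refine(c,p):
    f=c["frame"][:,:,::-1]
    return f
# ring: dark pixels on wood near expected
for n,c in (("top",T),("scene",S)):
    g=c["frame"].astype(float).sum(2); e=proj(c,[.541,-.006,.057]); x0,y0=np.round(e).astype(int)
    w=g[y0-9:y0+10,x0-9:x0+10]; med=np.median(w); m=np.clip(med-w-60,0,None)
    yy,xx=np.mgrid[y0-9:y0+10,x0-9:x0+10]; print(n,e.round(1),((xx*m).sum()/m.sum()).round(2),((yy*m).sum()/m.sum()).round(2), ray(c,((xx*m).sum()/m.sum(),(yy*m).sum()/m.sum()),.057).round(4), int((m>0).sum()))
```

```text
t 7.88 pos [ 0.5    -0.3168  0.1007] F [0.36 0.   0.07] op 0.0932 jaw -18.22 tilt 0.25
row [-0.13  0.1   0.07] [-0.2 -0.2 -0.1]
top [305.8 247.5] 305.92 247.89 [ 0.5401 -0.0062  0.057 ] 45
scene [314.5 231.5] 311.82 234.92 [ 5.516e-01 -3.000e-04  5.700e-02] 41
```

Emit:
jog_arm:
  targets:
    - [0,0.1,0.1,0,0,0,0.8]
    - [0,0.1,0.1,0,0,0,0.8]
    - [0,0.1,0.1,0,0,0,0.8]
    - [0,0.1,0.1,0,0,0,0.8]
    - [0,0.1,0.1,0,0,0,0.8]
  squeeze: 18

```text
t: 8.6
tool_pos: [0.5024, -0.3173, 0.1029]
orientation: [0.25, 1.557, -0.25]
force: [0.3, 0.2, 0.2]
opening: 0.0475
```

Emit:
jog_arm:
  targets:
    - [0,0,0,0,0,0,0.8]
    - [0,0,0,0,0,0,0.8]
    - [-1.5,0,0,0,0,0,0.8]
    - [-1.5,0,0,0,0,0,0.8]

```text
t: 9.1
tool_pos: [0.5035, -0.318, 0.12]
orientation: [0.249, 1.554, -0.251]
force: [-0.3, -0.4, -1.0]
opening: 0.0337
```

```bash
python3 -c "
from h import *
go([.501,-.316,.206],-18)"
```

```text
t 9.1 pos [ 0.5035 -0.318   0.12  ] F [-0.25 -0.39 -0.96] op 0.0337 jaw -18.23 tilt 0.15
row [-8.6   0.11 -0.28] [-0.2  0.1  0.1]
```

Emit:
jog_arm:
  targets:
    - [-2.5,0,0,0,0,0,0.8]
    - [-5,0,0,0,0,0,0.8]
    - [-8,0,0,0,0,0,0.8]
    - [-10,0,0,0,0,0,0.8]
    - [-10,0,0,0,0,0,0.8]

```text
t: 9.72
tool_pos: [0.5043, -0.3186, 0.2221]
orientation: [0.247, 1.551, -0.252]
force: [0.4, 0.3, -2.2]
opening: 0.0341
```

Run:
```python
from h import *
go([.540,-.006,.22],-18)
s=cam("scene")["frame"][:,:,::-1]
cv2.imwrite("pics/e1.png",cv2.resize(s[40:180,220:360],None,fx=4,fy=4,interpolation=cv2.INTER_CUBIC))
```

```text
t 9.72 pos [ 0.5043 -0.3186  0.2221] F [ 0.43  0.28 -2.19] op 0.0341 jaw -18.23 tilt 0.37
row [ 0.1  30.81 -6.39] [-0.2  0.3  0.1]
```

View pics/e1.png

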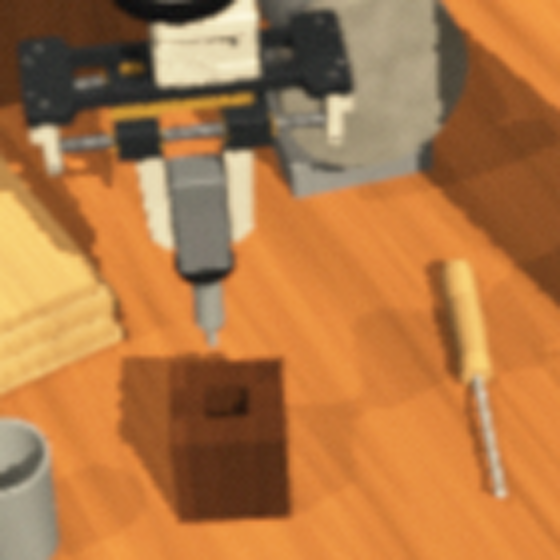

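The gauge is out of the stand and hanging upright, with its tip at about crop (212,343), i.e. pixel (273,125). Next I carry it over the ring.

Emit:
jog_arm:
  targets:
    - [0,5,-1,0,0,0,0.8]
    - [0,11,-2.3,0,0,0,0.8]
    - [0,17,-3.5,0,0,0,0.8]
    - [0,23,-4.8,0,0.3,0.1,0.8]
    - [0,27,-5.6,0,0.3,0.1,0.8]

```text
t: 10.4
tool_pos: [0.5339, -0.0414, 0.2177]
orientation: [0.25, 1.561, -0.248]
force: [0.4, 0.6, -1.4]
opening: 0.0339
```

Run:
```python
from h import *
go([.540,-.006,.185],-18)
```

```text
t 10.4 pos [ 0.5339 -0.0414  0.2177] F [ 0.37  0.62 -1.45] op 0.0339 jaw -18.15 tilt 0.26
row [ 3.27  3.55 -0.51] [-0.1 -0.3 -0. ]
```

Emit:
jog_arm:
  targets:
    - [0,2,-0.3,0,-0.3,0,0.8]
    - [1,3.5,-0.5,0,-0.3,0,0.8]
    - [3.2,3.5,-0.5,0,-0.3,0,0.8]
    - [3.2,3.5,-0.5,0,-0.3,0,0.8]
    - [3.2,3.5,-0.5,0,-0.3,0,0.8]

```text
t: 11.02
tool_pos: [0.5397, -0.007, 0.1855]
orientation: [0.249, 1.556, -0.249]
force: [-0.7, 0.7, -0.9]
opening: 0.0342
```

Run:
```python
from h import *
go([.540,-.006,.156],-18)
S=cam("scene");s=S["frame"][:,:,::-1]; T=cam("top");t=T["frame"][:,:,::-1]
for X in ([.54,-.006,.057],[.5403,.0212,.057]): print(X,proj(S,X).round(1),proj(T,X).round(1))
cv2.imwrite("pics/e2.png",cv2.resize(s[165:265,265:365],None,fx=6,fy=6,interpolation=cv2.INTER_CUBIC))
cv2.imwrite("pics/e3.png",cv2.resize(t[205:295,235:395],None,fx=5,fy=5,interpolation=cv2.INTER_CUBIC))
```

```text
t 11.03 pos [ 0.5397 -0.007   0.1855] F [-0.68  0.7  -0.94] op 0.0342 jaw -18.19 tilt 0.01
row [ 2.95  0.1  -0.  ] [-0.2 -0.  -0. ]
[0.54, -0.006, 0.057] [314.9 231.4] [305.8 247.9]
[0.5403, 0.0212, 0.057] [320.  239.6] [293.8 248. ]
```

View pics/e2.png

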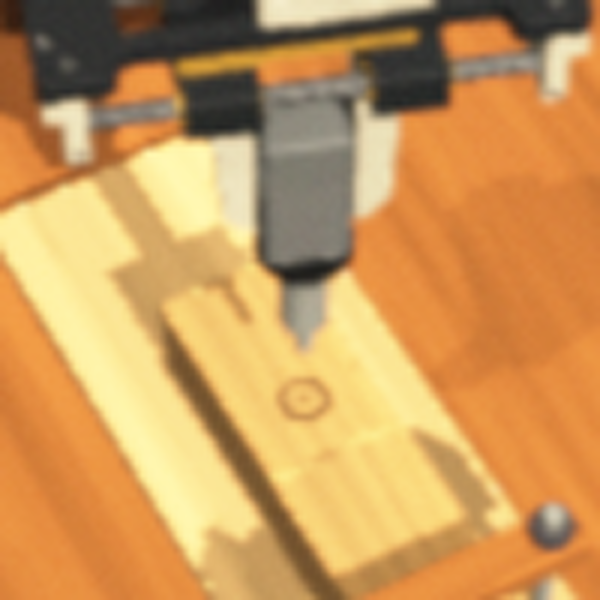

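View pics/e3.png

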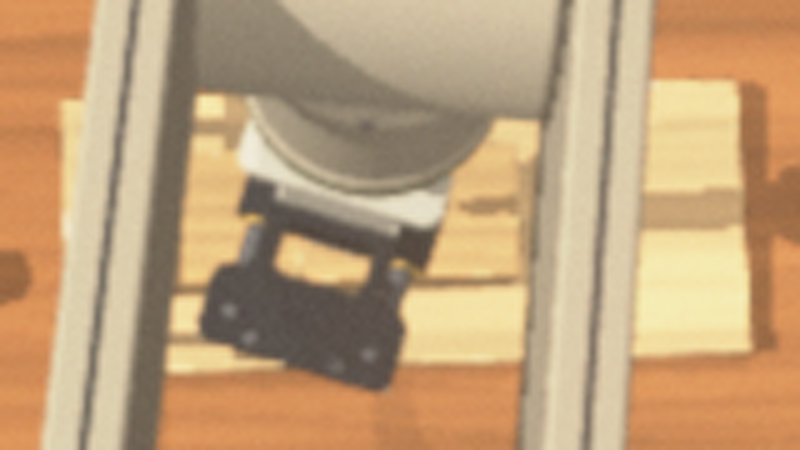

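The ring is at scene pixel (315,231), as predicted. The tip hangs at about (315.4,222.9), straight above it.

Run:
```python
from h import *
go([.540,-.006,.156],-18)
S=cam("scene")
for z in (.09,.0925,.095):
  for x,y in ((.5397,-.007),): print(z,proj(S,[x,y,z]).round(1),ray(S,(315.4,222.9),z).round(4))
```

```text
t 11.12 pos [ 0.5404 -0.007   0.1865] F [-0.32  0.04 -1.44] op 0.0343 jaw -18.19 tilt 0.1
row [ 3.05  0.08 -0.07] [-0.2  0.1 -0. ]
0.09 [314.7 223.4] [ 0.5375 -0.0076  0.09  ]
0.0925 [314.7 222.8] [ 0.5384 -0.0061  0.0925]
0.095 [314.7 222.2] [ 0.5392 -0.0045  0.095 ]
```

Emit:
jog_arm:
  targets:
    - [1,0.1,0,0,0,0,0.8]
    - [2,0.1,0,0,0,0,0.8]
    - [3,0.1,0,0,0,0,0.8]
    - [3,0.1,0,0,0,0,0.8]
    - [3,0.1,0,0,0,0,0.8]

```text
t: 11.8
tool_pos: [0.5409, -0.006, 0.1566]
orientation: [0.249, 1.554, -0.249]
force: [-0.7, 0.9, -1.7]
opening: 0.0339
```

Run:
```python
from h import *
go([.540,-.006,.142],-18)
S=cam("scene");s=S["frame"][:,:,::-1]
cv2.imwrite("pics/e4.png",cv2.resize(s[195:265,280:350],None,fx=8,fy=8,interpolation=cv2.INTER_CUBIC))
```

```text
t 11.8 pos [ 0.5409 -0.006   0.1566] F [-0.7   0.93 -1.71] op 0.0339 jaw -18.18 tilt 0.12
row [ 1.46 -0.03 -0.08] [-0.2  0.1 -0. ]
```

View pics/e4.png

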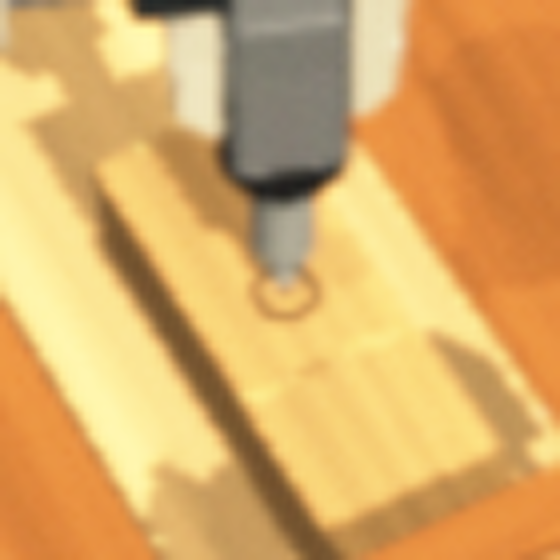

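The tip is just above the ring's dot (crop (284,284) against ring centre (285,291)). I press down in small steps.

Emit:
jog_arm:
  targets:
    - [0.3,0,-0.1,0,0,0,0.8]
    - [0.6,0,-0.1,0,0,0,0.8]
    - [0.9,0,-0.1,0,0,0,0.8]
    - [0.9,0,-0.1,0,0,0,0.8]

```text
t: 12.35
tool_pos: [0.5401, -0.0057, 0.1478]
orientation: [0.249, 1.554, -0.249]
force: [-1.0, 0.6, -0.3]
opening: 0.0339
```

Run:
```python
from h import *
go([.540,-.006,.142],-18)
```

```text
t 12.35 pos [ 0.5401 -0.0057  0.1478] F [-0.97  0.65 -0.28] op 0.0339 jaw -18.18 tilt 0.15
row [ 0.58 -0.03 -0.  ] [-0.2  0.1 -0. ]
```

Contact has begun: the vertical force rose by about 1.3 N, as predicted. I press about 6 mm further.

Emit:
jog_arm:
  targets:
    - [0.2,0,0,0,0,0,0.8]
    - [0.4,0,0,0,0,0,0.8]
    - [0.6,0,0,0,0,0,0.8]
    - [0.6,0,0,0,0,0,0.8]

```text
t: 12.85
tool_pos: [0.5402, -0.0057, 0.1418]
orientation: [0.249, 1.554, -0.249]
force: [-1.0, 0.3, 2.3]
opening: 0.0339
```

Run:
```python
from h import *
for i in range(5):
  go([.540,-.006,.142],-18); S=cam("scene")
s=S["frame"][:,:,::-1]
cv2.imwrite("pics/e5.png",cv2.resize(s[195:265,280:350],None,fx=8,fy=8,interpolation=cv2.INTER_CUBIC))
```

```text
t 12.85 pos [ 0.5402 -0.0057  0.1418] F [-1.    0.26  2.33] op 0.0339 jaw -18.18 tilt 0.16
row [-0.02 -0.04 -0.01] [-0.2  0.2 -0. ]
t 12.9 pos [ 0.5403 -0.0057  0.1419] F [-0.55 -0.61  0.3 ] op 0.0339 jaw -18.19 tilt 0.16
row [-0.01 -0.04 -0.01] [-0.2  0.2 -0. ]
t 12.95 pos [ 0.5402 -0.0057  0.1419] F [-0.42 -0.08  2.25] op 0.0336 jaw -18.19 tilt 0.16
row [-0.01 -0.04 -0.01] [-0.2  0.1 -0. ]
t 13.0 pos [ 0.5402 -0.0057  0.1419] F [-1.17 -0.22  2.84] op 0.0341 jaw -18.18 tilt 0.16
row [-0.01 -0.04 -0.01] [-0.2  0.2 -0. ]
t 13.05 pos [ 0.5402 -0.0057  0.1419] F [-0.27 -0.29  1.33] op 0.0337 jaw -18.19 tilt 0.16
row [-0.01 -0.04 -0.01] [-0.2  0.1 -0. ]
```

View pics/e5.png

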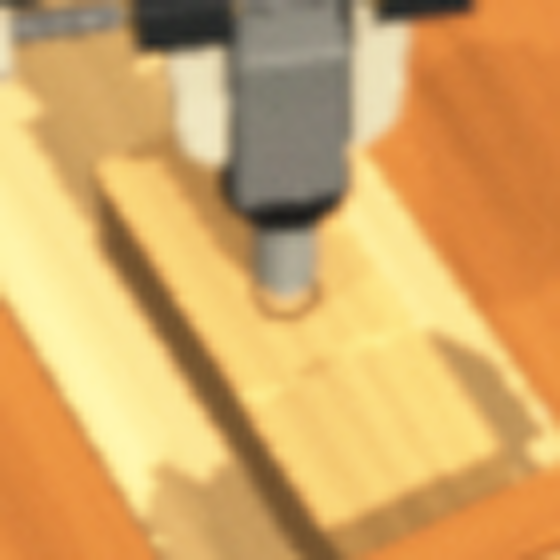

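The tip sits inside the ring, the joint line at (330,365) is still closed, and the force is about 3.2 N. I hold briefly to settle and check the average.

Emit:
jog_arm:
  targets:
    - [0,0,0,0,0,0,0.8]
    - [0,0,0,0,0,0,0.8]
    - [0,0,0,0,0,0,0.8]
    - [0,0,0,0,0,0,0.8]

```text
t: 13.6
tool_pos: [0.5402, -0.0057, 0.1419]
orientation: [0.249, 1.554, -0.249]
force: [-1.2, 0.1, 2.5]
opening: 0.0339
```

Run:
```python
from h import *
F=[];P=[]
for i in range(16):
  s=robot.read_state();F.append(s["force"]);P.append(s["tool_pos"]);cam("scene")
print(np.mean(F,0).round(2),np.mean(P,0).round(4),np.ptp(P,0).round(5),s["t"])
```

```text
[-0.48  0.2   1.71] [ 0.5402 -0.0057  0.1419] [4.e-05 5.e-05 4.e-05] 14.35
```

Steady: net +1.7 N plus the gauge's 1.5 N weight gives about 3.2 N, which is half-way. I hand it in.

```bash
python3 -c "
from h import *
print(ticket.close_job())"
```

```text
the job is handed in; nothing more can be done
None
```

I handed the job in at about 14.4 s of the 51 s allowed. The loose blank is butted against the clamped one, and the gauge is held upright, pressing inside the pencilled ring. The hand-in reports no verdict.

- **Joint:** I gripped the blank, turned it about 9° into line and slid it until it met the clamped blank at about 11.6 N. Then I let go. Afterwards both cameras showed it flush and in line. The scene view still showed the joint closed while the gauge was pressing.
- **Gauge:** I lifted it clear of the stand and set its tip over the ring, within about 1–2 mm by the scene view and the tool position. The tool tilt was about 0.2°. The vertical force averages +1.7 N; adding the gauge's 1.5 N weight gives about 3.2 N on the tip, which is half-way in. The tool moved less than 0.1 mm over the last 0.75 s.
- **Bystanders:** No move came near any of them, but I took no final picture of the whole bench.

**Weaker checks:**
- The arm hid the ring from the top camera during the press, so the tip was checked by the scene camera only.
- The last frame before contact put the tip about 1–2 mm lower than calculated from the tool height.
- Single force readings varied by about 1 N, so I relied on the average.
- An automatic ring search in the scene view came out about 12 mm off. I dropped it in favour of the top-view result and a reading by eye, which agreed.

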